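# Clear the light path and hold the long cuvette in it

## Robot

A 7-joint arm with a two-finger parallel gripper is mounted at the origin on the work surface. World frame = base frame: x ahead of the robot, y to its left, z up, the work surface at z = 0. Lengths are in m, angles in rad, forces in N, time in s.
With the tool pointing down it reaches from about 0.425 to 0.95 m from the base axis. Payload 4.7 kg.
Tool frame: the origin (TCP) lies between the finger pads; the fingertips stand 25 mm ahead of it and the grasp point (between the pads) lies 6 mm ahead of it; z points along the fingers, y is the line along which they close (so a half turn about z gives the same grasp; the last joint's range is limited). The gripper opens to 85 mm and grips with 20 to 120 N. Pads are 22 mm wide; open, the fingers measure 114 mm over their backs; the gripper's body (76 mm by 85 mm) begins 54 mm behind the grasp point. The pads swing forward as they close: fully open they stand 13 mm farther back than shut.
Start: joints at [1.206, 0.469, -0.049, 1.532, 0.024, 1.141, -0.082], TCP at [0.222, -0.637, 0.256] pointing down, gripper open.
Joint ranges: [-2.59, 2.59], [-0.33, 1.99], [-1.39, 1.29], [0.1, 2.45], [-1.04, 4.18], [0.21, 1.99], [-2.66, 2.66]. Speed limits (rad/s): [2.57, 2.57, 3.14, 3.14, 3.14, 3.14, 3.14].

## Interface

Orientations are given as a 3x3 rotation matrix whose columns are the frame's x, y, z axes.
In Python, from rig import * gives the robot as it stands. Calls block until the motion is done:
- movep(position, orientation): joint-space move of the TCP to a pose.
- move_l(position, attitude=None, feed=0.15, until_force=None): straight line of the TCP; attitude=None keeps the orientation; feed is the mean speed in m/s. With until_force (N) it stops when the force on the tool has changed by that much, and returns True; else False.
- move_joints(angles): joint-space move.
- command_gripper(opening, newtons=None): finger opening in m; newtons is the grip in N (None keeps the last); returns when the fingers have stopped.
- sleep(seconds).
- inverse_kinematics(position, orientation): joint angles nearest the present ones, or None.
- sense(): the state.
- camera(name): name is "side" or "top"; returns (picture, depth): 480x640x3 uint8, red, green, blue; 480x640 float32, m along the optical axis (not along the pixel's ray), 0 where there is no reading.
- camera_params(name): a dict with "K" (3x3 intrinsics, pixels), "dist" ([k1, k2, p1, p2, k3] as OpenCV has them; the pictures are not rectified), "position" and "rotation" of the camera in the world. Camera axes: x right, y down, z forward; pixel columns grow to the right and rows downward; lengths in m; the calibration is good to about 2 mm. A picture is of the moment at which its call begins. camera_params takes no time and is no camera call.
A pose or a line that the arm cannot do raises Unreachable and nothing moves.
- finish_job(): hands the job in; it is judged then, once.
The state is a dict: "time_s": time; "joint_pos": joint angles; "qd": joint speeds; "joint_efforts": joint torques, N m; "position": TCP position; "tcp_rot": TCP orientation; "wrist_force": force on the tool from outside, world axes, zero at the start; "ft_torque": the same for the moment, N m; "finger_gap": finger opening in m; "gripper_force": force on a finger pad.
Only numpy, scipy, OpenCV 4.12 (cv2) and the standard library are available. Lean on these libraries where they do the work, as an engineer would, in place of code of your own. Each camera call takes 0.05 s, during which the arm holds its last target. There are 200 camera calls.

## Task

The black beam stop is standing in the light path of the photometer, between lamp and detector: stand it upright in the front compartment of the open accessory drawer. Then lift the long cuvette out of the dark grey rack, gripping it only by its two broad frosted sides (never its narrow clear end windows) and keeping it upright, and hold it still in mid-air in the middle of the light path, its end windows facing lamp and detector so that the beam runs centrally through its length. Finish while still holding it there, and leave the short cuvettes and everything else on the bench as they are.

Things in the scene. Friction and masses are not known exactly. Their poses are not given: they have to be found in the camera images.
- photometer: Fixed open-bench photometer: aluminium base plate 110 (own x) x 290 (own y) x 10 mm high, origin at the centre of its underside, on the table. A white lamp house (70 x 55 mm, top 96 mm above the table) stands at its +y end and a grey detector (60 x 55 mm, top 85 mm) at its -y end. Their round snouts face each other along own y, with 140 mm free between their ends.
- beam (a point): Middle of the light path: halfway between the two snouts, 60 mm above the table, 50 mm above the base plate. The beam runs along this point's own y; own z is up.
- beam_stop: Loose black upright block on a square foot, about 120 g, starting on the photometer's base plate in the middle of the light path. Foot 40 x 40 x 8 mm; block 30 (own x) x 18 (own y) mm from there to 65 mm above the underside. Origin at the centre of the underside, z up. It may be gripped across 30 or 18 mm.
- cabinet: Fixed small grey one-drawer cabinet, 240 deep x 170 wide x 95 mm high. Its origin is on the table 70 mm in front of the middle of the cabinet's face; the cabinet extends from there towards own +x and the drawer opens towards own -x.
- drawer (a joint): How far the drawer is open, in m (0 shut, 0.19 limit). It starts open by 0.125 to 0.165, moves with about 2.5 N friction and stays where it is left.
- drawer_floor (a point): Centre of the floor of the drawer's front compartment, moves with the drawer, 18 mm above the table; axes as the cabinet's. The compartment is open above, 105 (own x) x 130 mm (own y) inside. Its side walls and the divider rise 52 mm above this floor; the drawer front (-x side) 64 mm. The cabinet's face lies 20 to 60 mm beyond the compartment's +x edge, cabinet top 77 mm above this floor.
- rack: Fixed dark grey rack 205 (own x) x 40 x 20 mm high, origin at the centre of its underside. Three equal slots in a row along own x at -65, 0 and +65 mm, each 45.5 x 15 mm, long along own x, floor 6 mm above the table. Which cuvette is in which slot varies.
- cuvette: The long cuvette, loose, about 50 g: 42.5 (own x) x 12.5 (own y) x 48 mm high, with a white cap as its top 4 mm; stands upright in a rack slot, its top 54 mm above the table. The two broad faces at y = -6.25 and +6.25 mm are frosted (38.5 mm long): grip these. The ends at x = -21 and +21 mm are clear windows. Origin at the centre of the underside, z up.
- cuvette_mid (a point): Centre of the long cuvette, 24 mm above its underside; same axes. This point belongs at the middle of the light path.
- window_a: Clear end window of the long cuvette, at its own +x end: pane 2 mm thick, 10 wide, 44 high, set back 1.25 mm from the planes of the frosted sides. Do not touch. Its origin is 20.25 mm from the cuvette's axis at underside height.
- window_b: The same at the cuvette's own -x end. Do not touch.
- short_cell_1: Short square cuvette 12.5 x 12.5 x 48 mm in another rack slot; leave alone. Origin at the centre of the underside.
- short_cell_2: The same, in the remaining slot; leave alone.
- tube_rack: Bystander: low tube rack 90 x 170 x 50 mm behind the photometer. Origin under its centre.
- jar: Bystander: small amber jar, 42 mm wide, 55 mm high, on the robot's side of the photometer. Origin under its centre.
- timer: Bystander: flat bench timer 50 x 65 x 24 mm on the robot's side of the photometer. Origin under its centre.

How it is judged:
By the outcome, as a careful person would: the job done as asked, in the order asked, and still so for the second after the job is handed in, while the arm keeps its last pose, push and grip.
It also fails if it takes over 72 s, if anything falls off the work surface, if the arm or the gripper's body presses on something with over 40 N, if the wrist force passes 120 N, or if a joint passes its speed limit or range.

## Working session

There is one attempt and no reset: what is moved stays moved. The work goes in short steps, each a Python script; the robot and the scene stay as the last script left them, time stands still between calls to the robot, and variables do not carry over. Pictures are saved under pics/ and viewed, at most 10 in all, crops included, and the job is handed in when it is done.

```bash
mkdir -p pics; ls; cat > h.py <<'E'
from rig import *
import numpy as np, cv2
def grab(n):
    im,d=camera(n); np.savez('last_%s.npz'%n,im=im,d=d); return im,d
def cloud(n,d):
    p=camera_params(n);K=np.array(p['K']);h,w=d.shape
    u,v=np.meshgrid(np.arange(w),np.arange(h))
    xy=cv2.undistortPoints(np.stack([u,v],-1).reshape(-1,1,2).astype(np.float64),K,np.array(p['dist'])).reshape(h,w,2)
    P=np.dstack([xy*d[...,None],d[...,None]])
    return P@np.array(p['rotation']).T+np.array(p['position'])
def ray(n,uv,z):
    p=camera_params(n)
    xy=cv2.undistortPoints(np.array(uv,float).reshape(-1,1,2),np.array(p['K']),np.array(p['dist'])).reshape(-1,2)
    r=np.c_[xy,np.ones(len(xy))]@np.array(p['rotation']).T;c=np.array(p['position'])
    return c+r*((z-c[2])/r[:,2])[:,None]
E
python3 - <<'E'
from h import *
for n in('top','side'):
    im,d=grab(n); cv2.imwrite('pics/%s0.png'%n,im[...,::-1]); p=camera_params(n); print(n,p['position'],np.round(p['rotation'],2).tolist(),np.array(p['K'])[0,0],(d==0).mean())
print(sense()['time_s'],np.round(sense()['tcp_rot'],2))
E
```

```text
pics
top [0.46187904 0.01635607 0.92968429] [[0.01, -0.99, 0.14], [-1.0, -0.01, 0.0], [-0.0, -0.14, -0.99]] 470.26874305624847 0.004108072916666667
side [0.40275433 0.89275738 0.5979401 ] [[-0.98, -0.09, 0.17], [-0.19, 0.48, -0.86], [-0.01, -0.87, -0.49]] 482.53031554206405 0.0040885416666666665
0.1 [[ 0.94  0.33 -0.  ]
 [ 0.33 -0.94  0.  ]
 [-0.   -0.   -1.  ]]
```

View pics/top0.png

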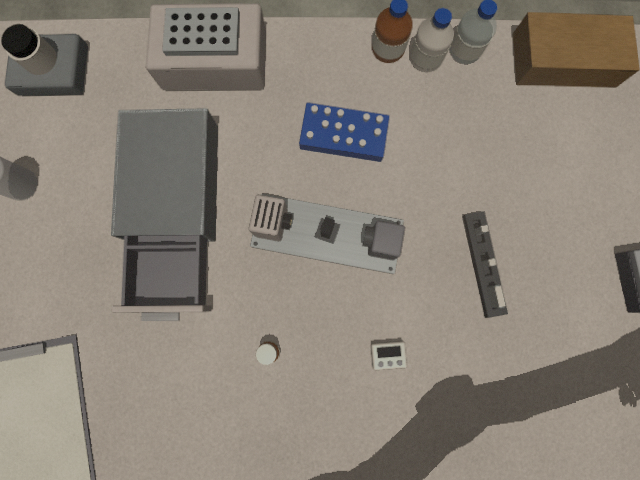

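View pics/side0.png

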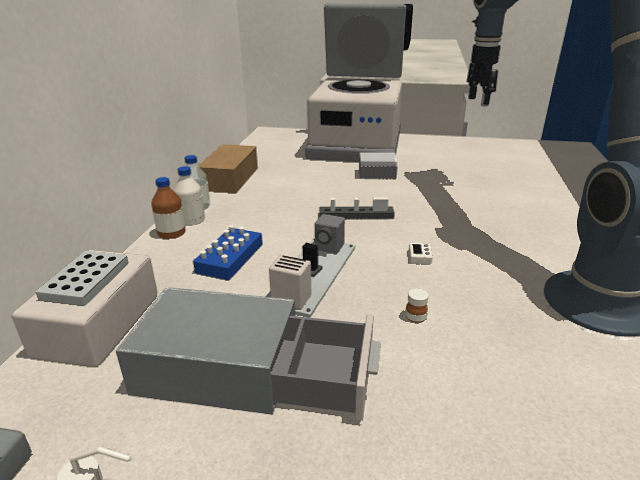

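The top view shows the beam stop at (327,228), with the lamp house at (268,216) and the detector at (385,238). The open drawer compartment is at (165,275). The rack runs from (474,213) to (497,315), with the long cuvette at (499,297) and the short cells at (484,229) and (491,262). I'll measure these with height bands from the depth plus colour masks.

```bash
cat > meas.py <<'E'
from h import *
z=np.load('last_top.npz');im,d=z['im'],z['d'];P=cloud('top',d);Z=P[...,2];g=im.astype(int)
V,U=np.mgrid[:480,:640]
box=lambda u0,v0,u1,v1:(U>=u0)&(U<u1)&(V>=v0)&(V<v1)
hsv=cv2.cvtColor(im,cv2.COLOR_RGB2HSV).astype(int)
print('table noise',np.std(Z[400:440,150:250]),np.mean(Z[400:440,150:250]))
def rect(name,m,zz):
    m=m.astype(np.uint8);n,l,s,_=cv2.connectedComponentsWithStats(m)
    k=1+np.argmax(s[1:,4]);c=max(cv2.findContours((l==k).astype(np.uint8),0,1)[0],key=len)
    W=ray('top',c.reshape(-1,2),zz)[:,:2]
    r=cv2.minAreaRect((W*1000).astype(np.float32));b=cv2.boxPoints(r)
    e=[b[1]-b[0],b[2]-b[1]];e=max(e,key=np.linalg.norm)
    print(name,'px',s[k,4],'c',np.round(r[0],1),'size',np.round(r[1],1),'ang long',round(np.degrees(np.arctan2(e[1],e[0])),2),'z',np.median(Z[l==k]).round(4))
    return r
rk=box(440,190,530,335)
rect('rack all dark',rk&(g.sum(2)<240),.02)
rect('rack h',rk&(Z>.011),.02)
for nm,b in(('cuv',box(485,278,520,315)),('s1',box(475,215,500,240)),('s2',box(480,250,505,275))):
    rect(nm+' white',b&(g.min(2)>150)&(Z>.03),.054)
    rect(nm+' h',b&(Z>.04),.054)
ph=box(235,180,415,285)
rect('base',ph&(Z>.005),.01)
rect('lamp',ph&(Z>.09),.096); rect('det',ph&(Z>.078)&(U>340),.085)
rect('stop',box(305,205,350,250)&(Z>.05),.065)
dr=box(100,225,225,330)
rect('cabtop',box(100,95,230,250)&(Z>.088),.095)
rect('drawer front',dr&(Z>.074)&(V>280),.082)
rect('floor',dr&(abs(Z-.018)<.008)&(V>250)&(V<305)&(U>128)&(U<206),.018)
for nm,b in(('jar',box(250,335,285,370)),('timer',box(365,335,415,375))): rect(nm,b&(Z>.012),.05)
# crops
c=lambda a:cv2.resize(im[a[1]:a[3],a[0]:a[2],::-1],None,fx=4,fy=4,interpolation=2)
A=c((455,205,520,325));B=c((300,200,350,260));
o=np.zeros((480,460,3),np.uint8);o[:480,:260]=A;o[:240,260:460]=B
cv2.imwrite('pics/crop1.png',o)
E
python3 meas.py
```

```text
table noise 0.0746688025112739 0.0067725272764893405
rack all dark px 2078 c [ 540.1 -298.1] size [204.3  45.3] ang long 11.07 z 0.02
rack h px 2098 c [ 540.  -299.9] size [204.8  45.5] ang long 10.32 z 0.0209
cuv white px 101 c [ 475.9 -314.5] size [35.6 10.7] ang long 8.62 z 0.0547
cuv h px 213 c [ 476.6 -310.4] size [42.8 18.6] ang long 11.01 z 0.0539
s1 white px 26 c [ 603.5 -289.2] size [7.7 9.7] ang long -2.34 z 0.0551
s1 h px 64 c [ 603.  -288.1] size [13.7 18. ] ang long -71.32 z 0.054
s2 white px 24 c [ 540.3 -301.5] size [9.1 8.8] ang long 11.98 z 0.0541
s2 h px 63 c [ 539.1 -300.4] size [12.4 17.2] ang long -78.58 z 0.0535
base px 8352 c [599.3   9.6] size [306.8 113. ] ang long 80.38 z 0.0121
lamp px 1136 c [618.3 117.9] size [55.1 69.7] ang long -10.12 z 0.0957
det px 1050 c [579.7 -95.2] size [71.2 60. ] ang long 80.05 z 0.0851
stop px 180 c [602.6   7.9] size [18.3 33.5] ang long -17.93 z 0.0752
cabtop px 11641 c [700.6 318.1] size [242.5 175.4] ang long 1.0 z 0.0957
drawer front px 617 c [449.2 312.6] size [ 12.1 166. ] ang long -88.46 z 0.0826
floor px 3217 c [508.  324.7] size [103.2 120. ] ang long -89.24 z 0.0187
jar px 461 c [371.7 115.8] size [43.2 42.3] ang long 1.06 z 0.0551
timer px 921 c [ 368.1 -106. ] size [49.6 63.1] ang long -87.0 z 0.0229
```

View pics/crop1.png

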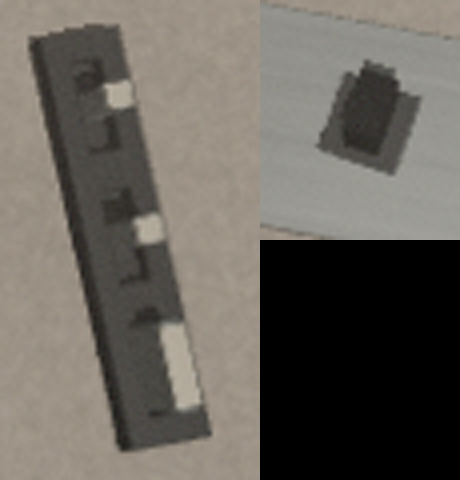

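The cuvette is in the end slot near (0.476, -0.314). The beam stop is near (0.601, 0.008) with about -18° yaw, and the compartment centre is about (0.508, 0.314). I'll grip the stop across its 30 mm side and move it to the drawer.

```bash
cat >> h.py <<'E'
def R(deg):
    a=np.radians(deg);c,s=np.cos(a),np.sin(a)
    return np.array([[-s,c,0],[c,s,0],[0,0,-1.]])
def st(): 
    s=sense();print('t',round(s['time_s'],2),'p',np.round(s['position'],4),'gap',round(s['finger_gap'],4),'gf',np.round(s['gripper_force'],1),'F',np.round(s['wrist_force'],1))
E
python3 - <<'E'
from h import *
command_gripper(.06,35)
movep([.601,.008,.20],R(-18)); st()
move_l([.601,.008,.056],feed=.12); st()
command_gripper(.0,35); st()
move_l([.601,.008,.20],feed=.15); st()
im,_=grab('top');jm,_=grab('side')
o=np.hstack([cv2.resize(im[150:300,230:430],None,fx=2,fy=2),cv2.resize(jm[180:330,250:450],None,fx=2,fy=2)])
cv2.imwrite('pics/lift1.png',o[...,::-1])
E
```

```text
t 3.12 p [0.6012 0.0065 0.1999] gap 0.0603 gf 0.0 F [-0.7 -0.9 -0.6]
t 4.47 p [0.6016 0.0081 0.0568] gap 0.0601 gf 0.0 F [0.1 0.3 0.6]
t 4.84 p [0.6015 0.008  0.0567] gap 0.0296 gf 35.2 F [ 0.4 -0.4  4.5]
t 5.95 p [0.6002 0.0078 0.1988] gap 0.0297 gf 34.7 F [-0.2 -0.1 -1. ]
```

View pics/lift1.png

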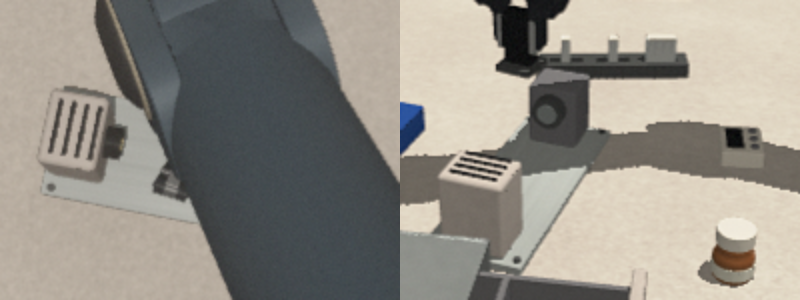

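The stop is held, upright and clear of the plate, with its foot visible at (520,65) in the right half. Next it goes in the drawer.

```bash
python3 - <<'E'
from h import *
movep([.508,.314,.20],R(1.2)); st()
move_l([.508,.314,.09],feed=.12)
print(move_l([.508,.314,.058],feed=.03,until_force=3)); st()
command_gripper(.048); st()
move_l([.508,.314,.20],feed=.15)
movep([.476,-.314,.20],R(-79.5)); st()
im,_=grab('top');jm,_=grab('side')
o=np.hstack([cv2.resize(im[200:340,90:240],None,fx=2,fy=2),cv2.resize(jm[280:420,250:400],None,fx=2,fy=2)])
cv2.imwrite('pics/drawer.png',o[...,::-1])
E
```

```text
t 7.27 p [0.5094 0.312  0.1996] gap 0.0295 gf 34.6 F [ 0.8 -0.8 -1.5]
True
t 9.13 p [0.5081 0.3138 0.0647] gap 0.0298 gf 35.4 F [ 0.8 -1.6  4.6]
t 9.45 p [0.5071 0.3131 0.0636] gap 0.048 gf 0.0 F [ 0.  -1.2  0.1]
t 12.76 p [ 0.4769 -0.3126  0.2001] gap 0.0478 gf 0.0 F [0.1 0.3 0.7]
```

View pics/drawer.png

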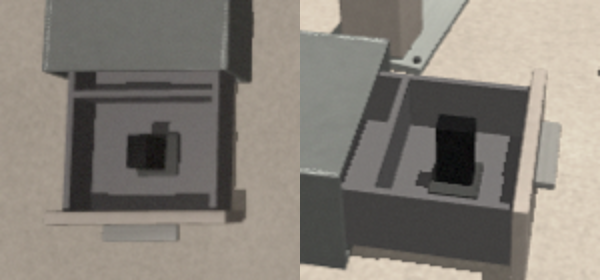

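The stop stands upright inside the front compartment; its block is at (147,152) in the left half. Next I'll grasp the cuvette and re-measure the beam from the now clear photometer.

```bash
cat > beam.py <<'E'
from h import *
def rep(n,m,P):
    r=cv2.minAreaRect((P[m][:,:2]*1000).astype(np.float32));b=cv2.boxPoints(r);e=max([b[1]-b[0],b[2]-b[1]],key=np.linalg.norm)
    print(n,m.sum(),np.round(r[0],1),np.round(r[1],1),round(np.degrees(np.arctan2(e[1],e[0])),2))
for n in('top','side'):
    z=np.load('last_%s.npz'%n);P=cv2.medianBlur(cloud(n,z['d']).astype(np.float32),3);Z=P[...,2]
    near=np.linalg.norm(P[...,:2]-[.598,.008],axis=2)<.18
    c,s=np.cos(np.radians(79.7)),np.sin(np.radians(79.7)); D=P[...,:2]-[.598,.008]
    l=D@[c,s];t=D@[s,-c]
    ok=near&(abs(t)<.075)
    print(n);rep('plate',ok&(abs(Z-.01)<.003),P)
    lamp=ok&(abs(Z-.096)<.003)&(l>.05);det=ok&(abs(Z-.085)<.003)&(l<-.05)
    rep('lamp',lamp,P);rep('det',det,P)
    sn=ok&(Z>.02)&(Z<.083)&(abs(l)<.084)&(abs(t)<.03)
    for q in(1,-1):
        m=sn&(l*q>0.05)
        print('snout',q,m.sum(),'l',np.percentile(l[m]*q,[2,5,10])if m.any() else 0,'t range',np.percentile(t[m],[2,98])if m.any() else 0,'zmax',Z[m].max() if m.any() else 0)
E
python3 beam.py
python3 - <<'E'
from h import *
command_gripper(.035,25)
move_l([.476,-.314,.051],feed=.12); st()
command_gripper(.0,25); st()
jm,_=grab('side'); cv2.imwrite('pics/grasp.png',cv2.resize(jm[170:230,290:410,::-1],None,fx=5,fy=5))
E
```

```text
top
plate 5465 [599.2   7.8] [290.3 110.6] 79.81
lamp 1057 [619.1 118.9] [54.1 67.4] -10.05
det 929 [ 579.2 -102.5] [53.5 58.9] -11.2
snout 1 140 l [0.07042763 0.07067535 0.07104987] t range [-0.01244134  0.01519019] zmax 0.07662731
snout -1 178 l [0.06944059 0.06980398 0.07014421] t range [-0.0161074   0.01844214] zmax 0.08015599
side
plate 1676 [597.1   9.6] [286.9 109.2] 79.82
lamp 419 [617.1 120. ] [47.8 66.3] -8.3
det 234 [ 577.2 -101.7] [51.  56.1] -10.03
snout 1 0 l 0 t range 0 zmax 0
snout -1 244 l [0.06902278 0.06921248 0.06944665] t range [-0.019604    0.01748626] zmax 0.07847104
t 14.53 p [ 0.4765 -0.3143  0.0517] gap 0.0348 gf 0.0 F [-0.5  0.1  0.3]
t 14.85 p [ 0.4764 -0.3142  0.0517] gap 0.012 gf 27.8 F [-0.5  0.1  4.1]
```

View pics/grasp.png

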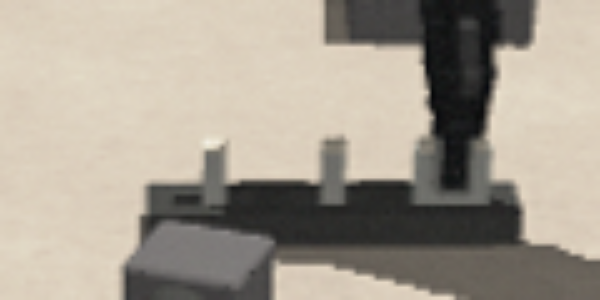

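The fingers hold the broad sides centrally (cuvette 415–490 px, finger at 453) and stay off the windows. Next I'll lift it and carry it to the beam.

```bash
python3 - <<'E'
from h import *
move_l([.476,-.314,.12],feed=.06); st()
move_l([.476,-.314,.20],feed=.12)
movep([.5985,.0085,.20],R(-10.2)); st()
move_l([.5985,.0085,.081],feed=.08); sleep(.5); st()
im,_=grab('top');jm,_=grab('side')
o=np.hstack([cv2.resize(im[170:300,240:420],None,fx=2,fy=2),cv2.resize(jm[190:320,240:380],None,fx=3,fy=3)[:260]]) if 0 else None
cv2.imwrite('pics/hold_s.png',cv2.resize(jm[190:320,240:400,::-1],None,fx=5,fy=4.6,interpolation=2)[:598])
cv2.imwrite('pics/hold_t.png',cv2.resize(im[150:300,200:400,::-1],None,fx=4,fy=4,interpolation=2)[:598])
E
```

```text
t 16.2 p [ 0.4757 -0.3138  0.1196] gap 0.0121 gf 27.2 F [ 0.5 -0.3 -0.3]
t 18.32 p [0.5985 0.006  0.1996] gap 0.012 gf 27.2 F [-0.2 -0.9 -0.3]
t 20.46 p [0.5985 0.0085 0.081 ] gap 0.0119 gf 27.2 F [ 0.4 -1.1 -0.5]
```

View pics/hold_s.png

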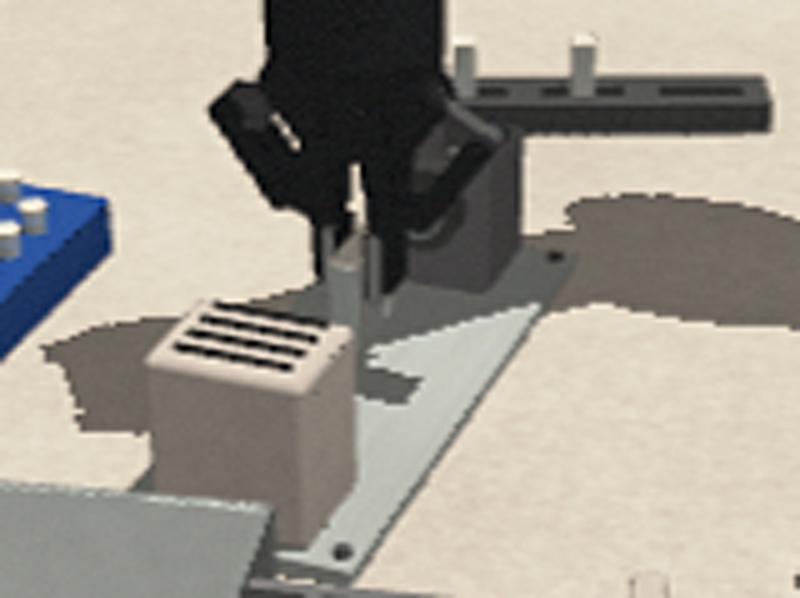

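View pics/hold_t.png

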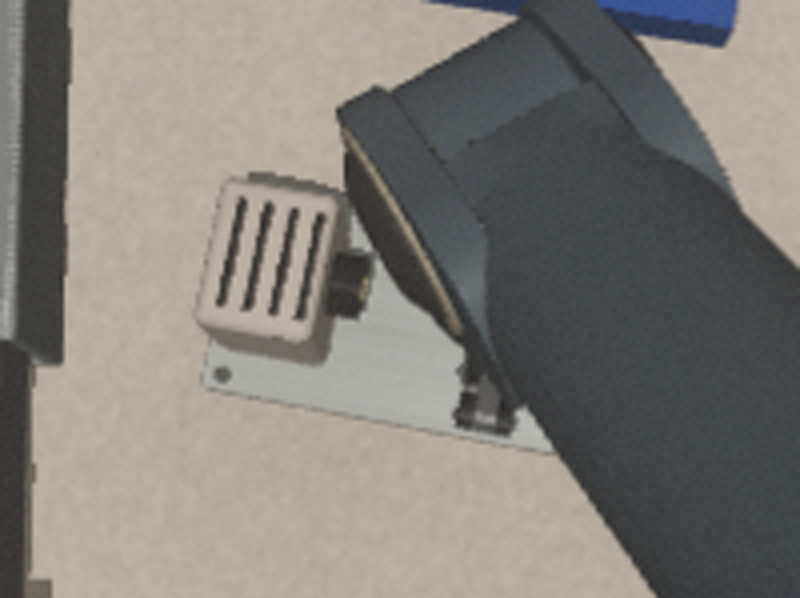

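The side view shows the cuvette upright in the gap: cap end at (348,250), near window edge 330–362 px. The top view is blocked by the arm. I'll measure the cuvette end against the snout and plate in the side depth.

```bash
python3 - <<'E'
from h import *
z=np.load('last_side.npz');im=z['im'].astype(int);P=cloud('side',z['d']);Z=P[...,2]
c,s=np.cos(np.radians(79.8)),np.sin(np.radians(79.8));D=P[...,:2]-[.598,.0085]
l=D@[c,s];t=D@[s,-c]
v0,v1,u0,u1=236,270,300,322
for v in range(234,268,2):
    print(v,' '.join('%3d/%3d/%3d/%3d'%(l[v,u]*1e3,t[v,u]*1e3,Z[v,u]*1e3,im[v,u].mean()) for u in range(302,320,1)if abs(l[v,u])<.03 and abs(t[v,u])<.02))
E
```

```text
234  10/ 16/104/ 23  13/ 12/106/ 27  11/ 11/106/ 24  13/  7/107/ 26   8/  7/105/ 23   1/  8/101/ 20   0/  6/101/ 12  -2/  5/ 99/129   9/ -8/109/ 55  12/-12/111/ 20   9/-13/110/ 24  11/-16/111/ 24  10/-18/111/ 25   0/-18/105/ 25
236  11/ 15/100/ 18  13/ 12/102/ 23  10/ 11/100/ 21  13/  7/103/ 29  13/  5/103/ 21   4/  7/ 98/ 25   1/  6/ 97/ 19  -4/  6/ 94/ 15 -10/  6/ 90/ 60  10/ -9/104/ 55  11/-11/105/ 20  12/-14/106/ 18  12/-16/107/ 25  11/-18/107/ 25
238  14/ 14/ 97/ 35  12/ 12/ 96/ 23  11/ 11/ 96/ 25   9/  9/ 95/ 30  10/  7/ 96/ 29   6/  6/ 94/ 24   0/  6/ 91/ 17  -2/  5/ 89/ 14  -6/  5/ 88/ 65  12/ -9/100/ 78  11/-11/100/ 22  11/-14/101/ 22  10/-15/101/ 26   9/-17/101/ 25
240   5/ 18/ 86/100   6/ 16/ 87/ 22   7/ 13/ 89/ 61   9/ 10/ 90/ 88   8/  7/ 90/ 63  10/  4/ 92/ 13   5/  4/ 89/ 13  -1/  5/ 85/ 17  -6/  4/ 83/ 58 -14/  5/ 78/103 -10/  1/ 81/110 -10/  0/ 82/ 77  10/-11/ 95/ 28  13/-14/ 97/ 26  12/-16/ 97/ 23  13/-19/ 98/ 23
242   6/ 16/ 82/ 18   6/ 13/ 83/ 58  11/  9/ 86/ 97   9/  7/ 85/ 82   9/  5/ 86/  9   5/  4/ 84/ 39   1/  4/ 82/ 92   0/  2/ 82/122   2/  0/ 84/111  -1/ -1/
[... 1771 characters left out ...]
/ 43/103 -16/ -6/ 39/124
258  17/  5/ 51/106  20/  1/ 53/110  20/  0/ 53/110  20/ -3/ 54/110  18/ -4/ 53/112  16/ -6/ 53/113  15/ -7/ 52/ 96   6/ -6/ 47/ 98   1/ -6/ 44/ 97  -3/ -7/ 41/ 98  -5/ -8/ 40/106 -13/ -8/ 36/118
260  20/  1/ 48/138  20/  0/ 49/132  16/ -1/ 46/122  20/ -5/ 49/114  19/ -7/ 49/110  15/ -8/ 48/ 97   8/ -7/ 43/ 95   2/ -7/ 40/ 96  -2/ -7/ 37/ 98 -10/ -6/ 32/ 96
262  15/ -5/ 42/108  17/ -8/ 43/ 95   8/ -7/ 38/ 97   4/ -8/ 36/ 95
264  18/ -6/ 39/109  15/ -7/ 37/ 95  10/ -8/ 34/ 92 -28/  5/  8/ 98 -29/  3/  8/114 -29/  0/  9/112
266 -19/  9/  7/101 -17/  6/  9/ 91 -15/  2/ 11/133 -17/  1/ 10/198 -18/  0/ 10/195 -21/ -2/  9/201 -23/ -3/  7/201 -22/ -6/  9/198 -25/ -7/  7/196
```

In the side frame the cuvette is about 0.1 mm off the beam axis laterally, within about 1–2 mm along it, and about 0.7 mm low. I'll correct the height and hand in.

```bash
python3 - <<'E'
from h import *
move_l([.5985,.0088,.0818],feed=.01); sleep(1); st(); print(np.round(sense()['tcp_rot'],3).tolist())
print(finish_job())
E
```

```text
t 21.81 p [0.5985 0.0088 0.0818] gap 0.012 gf 27.2 F [ 0.3  1.4 -0.3]
[[0.177, 0.984, -0.0], [0.984, -0.177, -0.0], [-0.0, -0.0, -1.0]]
the job is handed in; nothing more can be done
None
```

The job is handed in at 21.8 s: the beam stop stands upright in the drawer's front compartment, and the long cuvette is held still in the light path by its frosted sides, within about 1–2 mm of centre by the side camera (the arm blocked the top view).

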